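# Hold the roof section just over the clamped tower

## Task

The little roof is drying on the peg of the aluminium stand: lift it off, carry it over the top of the hedge strip, and finish holding it still in the gripper about 1 cm above the tower in the bench clamp, upright, centred, its ridge along the tower's long sides, so that I can check the fit before gluing. Do not let the roof touch the tower or the clamp at any time, do not put it down or let go, and leave everything else on the shelf where it stands.

Things in the scene. Friction and masses are not known exactly. Their poses are not given: they have to be found in the camera images.
- roof: Loose resin model roof, 100-190 g, cream with red slopes. Origin: centre of underside; z up, x along ridge. Eaves block 72 (x) by 54 by 16 mm high, level full-length ridge at 40 mm. Cream bell turret in the middle, 24 mm square, flat sides along x and y, from ridge to 85 mm, red cap to 88: grip it at about 64 mm. Socket below 16 mm wide and deep. Either end of the ridge may face either way on the tower.
- tower_top (a point): Centre of the flat top face of the pale grey-green resin tower section, 145 mm above the shelf. The top is 64 mm (x, the long side) by 46 mm (y); z up. Its axes are the clamp's axes. The tower is fixed in the clamp.
- clamp: Black steel bench clamp bolted to the shelf, gripping the tower by its ends. Origin on the shelf straight below the tower's centre; x along the clamp screw and the tower's long side. Base 170 by 75 mm, jaws 70 mm wide reaching 57 mm either way along x and 85 mm high, screw with cross bar (80 mm, at 60 mm height) reaching 125 mm in +x.
- stand: Folded aluminium sheet stand fixed to the shelf, 158 (x) by 80 mm (y) on the ground, top plate 120 by 80 mm at 50 mm height. Origin on the shelf under its centre. A brass peg 10 mm thick rises from the plate's centre to 63 mm; the roof starts upright, underside on the plate, peg in its socket, turned at various angles.
- hedge: Loose green plastic hedge strip on a cork base 260 (x) by 44 (y) mm; the top of the hedge is at most 85 mm above the shelf. Origin at the centre of its underside, x along the strip. It always stands between the stand and the clamp. Not to be disturbed.
- pawn: Loose white plastic pawn, 65 mm tall, 34 mm wide foot; origin at the centre of its underside. Not to be disturbed.
- bowl: Loose blue glass bowl, 110 mm across, 50 mm high; origin at the centre of its underside. Not to be disturbed.
- jar: Loose green paint jar with a black cap, 48 mm across, 60 mm high; origin at the centre of its underside. Not to be disturbed.
- brush: Loose brush lying flat, about 190 mm long along its x. Not to be disturbed.
Mind the look-alikes: they are no part of the job. Leave any black or green look-alike of the stand alone. What is shaped like the roof but turquoise is not meant.

How it is judged:
On the way, in this order (a step that is already met when the one before it is completed fails the run):
1. the roof is held by the gripper and lifted clear of the peg (z of roof in the frame of stand above 0.068 m and contact force between the fingers and roof above 0.5 N), for 0.1 s.
2. the held roof passes over the hedge strip, its underside above the hedge (z of roof in the frame of hedge above 0.085 m and y of roof in the frame of hedge between -0.05 and 0.05 m and x of roof in the frame of hedge between -0.14 and 0.14 m and contact force between the fingers and roof above 0.5 N), for 0.02 s.
At the end, for the whole second after the job is handed in: The gripper still holds the roof, at rest: its underside 3 to 20 mm above the tower's top, centred within 8 mm, ridge within 0.15 rad (8.6 degrees) of the tower's long side (either way round), tilted less than 0.12 rad, not touching the tower or clamp (z of roof in the frame of tower_top between 0.003 and 0.02 m and horizontal distance between roof and tower_top below 0.008 m and angle between the x axis of roof and the x axis of tower_top, either way round below 0.15 rad and angle between roof's own z axis and vertical below 0.12 rad and contact force between roof and clamp below 0.05 N and contact force between the fingers and roof above 0.5 N and linear speed of roof below 0.02 m/s); the arm keeps its last pose, push and grip.
It fails at once if the roof touches the tower or the clamp (contact force between roof and clamp above 0.2 N).
It fails at once if the hedge strip is disturbed (moved more than 15 mm) (distance of hedge from where it was at the start of the episode above 0.015 m).
It fails at once if the pawn, bowl, jar or brush is disturbed (moved more than 15 mm) (distance of any of pawn, bowl, jar, brush from where it was at the start of the episode above 0.015 m).
It also fails if it takes over 43 s, if anything falls off the work surface, if the arm or the gripper's body presses on something with over 40 N, if the wrist force passes 120 N, or if a joint passes its speed limit or range.

## Robot

A 6-joint arm with a two-finger parallel gripper is mounted at the origin on the work surface. World frame = base frame: x ahead of the robot, y to its left, z up, the work surface at z = 0. Lengths are in m, angles in rad, forces in N, time in s.
With the tool pointing down it reaches from about 0.35 to 1 m from the base axis. Payload 7.1 kg.
Tool frame: the origin (TCP) lies between the finger pads; the fingertips stand 19 mm ahead of it and the grasp point (between the pads) is the TCP; x points along the fingers, z is the direction in which the jaws open and shut, and the axes are right-handed (so a half turn about x gives the same grasp; the last joint's range is limited). The gripper opens to 85 mm and grips with 20 to 120 N. Pads are 22 mm wide; open, the fingers measure 114 mm over their backs; the gripper's body (76 mm by 85 mm) begins 54 mm behind the grasp point. The pads swing forward as they close: fully open they stand 13 mm farther back than shut.
Start: joints at [1.303, 0.423, 1.63, -0, 1.089, -0.019], TCP at [0.154, 0.606, 0.25] pointing down, gripper open.
Joint ranges: [-3, 3], [-0.9, 2.11], [0.09, 2.58], [-1.31, 4.45], [0.11, 2.69], [-2.54, 2.54]. Speed limits (rad/s): [2.39, 2.39, 3.01, 3.14, 3.14, 3.14].

## Interface

Orientations are given as a unit quaternion [x, y, z, w].
In Python, from bench import * gives the robot as it stands.
- The arm moves only by the shell command python3 -m handwheel 'ROWS' [OPENING]. ROWS is JSON, a list of rows, each an object of numbers: "dx", "dy", "dz": the shift along the tool's x, y, z in mm; "spin": the turn about the tool's x in rad. A call has 1 to 8 rows; each row shifts and turns the pose as measured when the row begins, along the tool's axes as they then stand; what a row does not reach is not made up. A row lasts 1/10 s, in which the tool goes at most 50 mm and 8.59 degrees, less where a joint would pass 70% of its speed; a pose out of reach is approached as far as the arm can. A call is refused whole if a number of a shift passes 50 or a number of a turn 0.15, either way. A call with a gripper value outside its range is refused whole. OPENING is the closure, from 0 (fully open) to 1 (shut), set as the call begins (- or left out, the last holds). The fingers move at their own pace and stop on an object; the grip force is fixed at half the most. Time passes only in rows, so rows that do not move let the fingers close. It gives the time, the measured TCP pose, the force and the opening at its end, in the units of the state.
- read_state(): the state, without advancing time (a new reading comes with each control period).
- get_image(name): name is "scene" or "side" or "wrist"; returns a dict with "pixels" (400x640x3 uint8, red, green, blue), "fx", "fy", "cx", "cy" (pixels), "rvec" (rotation vector, rad) and "tvec" (3), from world to camera coordinates, as OpenCV has them; the wrist camera has in their place "tool_from_camera" (4x4, takes a point from camera to tool coordinates, whose origin is the TCP and whose axes are the tool frame's). Camera axes: x right, y down, z forward; pixel columns grow to the right and rows downward; lengths in m; the calibration is good to about 2 mm. A picture is of the moment at which its call begins: read the wrist's pose just before it. There is no depth.
- finish_job(): hands the job in, once; it reports no verdict.
The state is a dict: "time_s": time; "qpos": joint angles; "joint_vel": joint speeds; "joint_efforts": joint torques, N m; "tool_pos": TCP position; "orientation": TCP orientation; "wrist_force": force on the tool from outside, world axes, zero at the start; "ft_torque": the same for the moment, N m; "opening": finger opening in m.
Only numpy, scipy, OpenCV 4.12 (cv2) and the standard library are available. Lean on these libraries where they do the work, as an engineer would, in place of code of your own. Each camera call takes 0.05 s, during which the arm holds its last target.

## Working session

There is one attempt and no reset: what is moved stays moved. The work goes in short steps, Python scripts to look and compute and a shell command to move; the robot and the scene stay as the last step left them, time stands still between calls to the robot, and variables do not carry over. Pictures are saved under pics/ and viewed, and the job is handed in when it is done.

```bash
mkdir -p pics; python3 - <<'E'
from bench import *
import cv2
s=read_state();print({k:s[k] for k in('time_s','tool_pos','orientation','opening')})
for n in('scene','side','wrist'):
    d=get_image(n);cv2.imwrite(f'pics/{n}0.png',d['pixels'][:,:,::-1])
    print(n,{k:v for k,v in d.items() if k!='pixels'})
E
```

```text
{'time_s': 0.0, 'tool_pos': array([0.15372524, 0.60524297, 0.24951479]), 'orientation': array([-0.43445232,  0.55862948,  0.4337584 ,  0.55770775]), 'opening': 0.0852255302998491}
scene {'fx': 444.04635482891, 'fy': 444.04635482891, 'cx': 325.5689182425886, 'cy': 198.18130138765383, 'rvec': array([ 2.13818366,  1.37084203, -0.49593212]), 'tvec': array([-0.20632135, -0.2820524 ,  1.72132201])}
side {'fx': 420.7307836422664, 'fy': 420.7307836422664, 'cx': 325.02776894426, 'cy': 203.27863935558605, 'rvec': array([ 2.43766572, -0.3324099 ,  0.12383603]), 'tvec': array([-0.50840608,  0.17938   ,  1.43233793])}
wrist {'fx': 332.2532729634134, 'fy': 332.2532729634134, 'cx': 319.60682325225514, 'cy': 197.09318568650255, 'tool_from_camera': array([[-8.50301235e-04, -3.00315441e-01,  9.53839564e-01,
        -1.23508103e-01],
       [ 3.11484694e-04, -9.53839942e-01, -3.00315282e-01,
         7.73498397e-02],
       [ 9.99999590e-01,  4.17479696e-05,  9.04594943e-04,
        -1.37335934e-03],
       [ 0.00000000e+00,  0.00000000e+00,  0.00000000e+00,
         1.00000000e+00]])}
```

View pics/scene0.png

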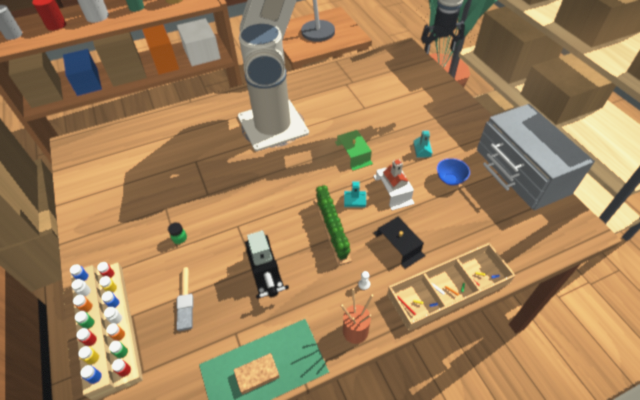

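View pics/side0.png

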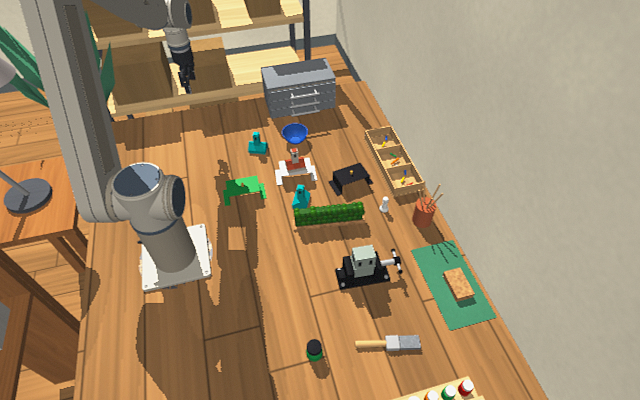

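View pics/wrist0.png

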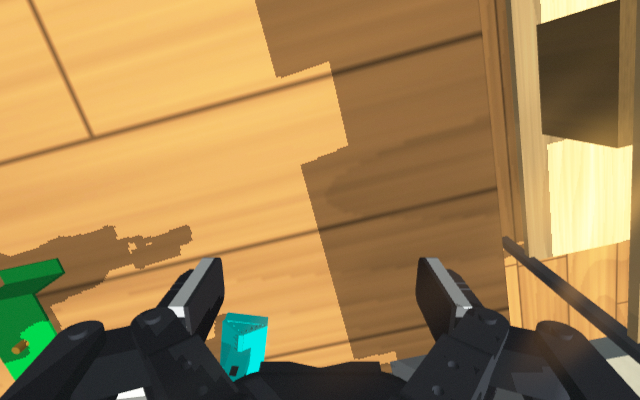

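Candidates for the roof, as scene/side pixels:
- Cream and red roof on the aluminium stand: (396,178) / (295,160). This fits the description.
- Turquoise look-alikes: (355,193) / (301,197) and (424,145) / (257,143).
- Stand look-alikes: green at (354,150) and black at (402,240).

I choose the cream and red one and check it in close crops.

```bash
python3 - <<'E'
import cv2,numpy as np
a=cv2.imread('pics/scene0.png');b=cv2.imread('pics/side0.png')
def c(i,x,y,w=66,h=50):return cv2.resize(i[y-h//2:y+h//2,x-w//2:x+w//2],(396,300),interpolation=cv2.INTER_NEAREST)
cv2.imwrite('pics/crop1.png',np.vstack([np.hstack([c(a,396,183),c(b,296,165)]),np.hstack([c(a,265,262,92,70),c(b,368,267,92,70)])]))
E
```

```text
(no output)
```

View pics/crop1.png

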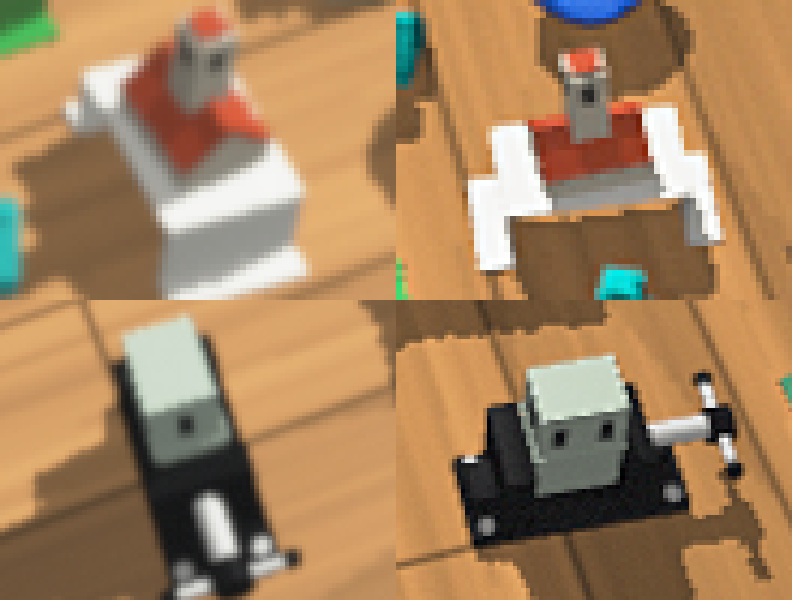

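The crops confirm a red cap on a cream turret on the white stand: scene (398,161), side (294,150). The tower top is a pale quad at scene (262,241), side (366,256).

```bash
cat > h.py <<'E'
import cv2,numpy as np
from scipy.spatial.transform import Rotation as R
def cam(d,pos=None,q=None):
    K=np.array([[d['fx'],0,d['cx']],[0,d['fy'],d['cy']],[0,0,1]])
    if 'rvec' in d:
        Rm=cv2.Rodrigues(np.array(d['rvec'],float))[0];return K,Rm.T,-Rm.T@np.array(d['tvec'])
    T=np.eye(4);T[:3,:3]=R.from_quat(q).as_matrix();T[:3,3]=pos;T=T@d['tool_from_camera'];return K,T[:3,:3],T[:3,3]
def plane(c,uv,z):
    K,Rw,o=c;r=(Rw@np.linalg.inv(K)@np.c_[np.atleast_2d(uv),np.ones(len(np.atleast_2d(uv)))].T).T
    return o+r*((z-o[2])/r[:,2:])
def tri(c1,u1,c2,u2):
    A=np.zeros((3,3));b=np.zeros(3)
    for (K,Rw,o),u in((c1,u1),(c2,u2)):
        r=Rw@np.linalg.inv(K)@np.array([*u,1]);r/=np.linalg.norm(r);P=np.eye(3)-np.outer(r,r);A+=P;b+=P@o
    return np.linalg.solve(A,b)
def proj(c,X):
    K,Rw,o=c;p=(np.atleast_2d(X)-o)@Rw@K.T;return p[:,:2]/p[:,2:]
E
python3 - <<'E'
from bench import *
from h import *
D={n:get_image(n) for n in('scene','side')};C={n:cam(D[n]) for n in D}
np.set_printoptions(precision=4,suppress=True)
def blob(n,mask,near):
    k,l,st,ce=cv2.connectedComponentsWithStats(mask.astype(np.uint8));
    best=min([i for i in range(1,k) if st[i,4]>8],key=lambda i:np.hypot(*(ce[i]-near)))
    return l==best,ce[best],st[best,4]
G={}
for n,capn,twn,hn in(('scene',(398,161),(262,241),(333,220)),('side',(294,150),(366,256),(330,214))):
    p=D[n]['pixels'].astype(int);r,g,b=p[...,0],p[...,1],p[...,2]
    m,c,a=blob(n,(r>1.6*g)&(r>1.6*b)&(r>90),capn);G[n,'cap']=c;print(n,'cap',c,a,plane(C[n],c,.138))
    # tower
    print(p[twn[1],twn[0]])
    t=p[twn[1],twn[0]];m,c,a=blob(n,(abs(p-t).sum(2)<45),twn);G[n,'tw']=c
    cn=cv2.findContours(m.astype(np.uint8),0,2)[0];cn=max(cn,key=cv2.contourArea)
    W=plane(C[n],np.argwhere(m)[:,::-1].astype(float),.145)
    rect=cv2.minAreaRect((W[:,:2]*1000).astype(np.float32));print('tower',c,a,plane(C[n],c,.145),rect)
    m,c,a=blob(n,(g>1.5*r)&(g>1.5*b)&(r<110),hn);G[n,'hg']=c
    W=plane(C[n],np.argwhere(m)[:,::-1].astype(float),.06);print('hedge',c,a,plane(C[n],c,.06),cv2.minAreaRect((W[:,:2]*1000).astype(np.float32)))
    m,c,a=blob(n,(r>215)&(g>215)&(b>205),(395,190) if n=='scene' else (282,170));print('white',c,a,plane(C[n],c,.05))
for k in('cap','tw','hg'):print(k,tri(C['scene'],G['scene',k],C['side'],G['side',k]))
s=read_state();Rm=R.from_quat(s['orientation']).as_matrix();print(s['time_s'],s['tool_pos'],'\n',Rm)
E
```

```text
scene cap [397.2778 161.6111] 18 [[0.4778 0.2613 0.138 ]]
[209 221 207]
tower [257.452  241.2883] 281 [[ 0.5799 -0.2391  0.145 ]] ((579.54736328125, -239.55361938476562), (43.107181549072266, 59.177398681640625), 84.65857696533203)
hedge [332.782  222.6225] 890 [[ 0.5556 -0.0001  0.06  ]] ((543.9774780273438, 1.0771331787109375), (43.04228591918945, 274.40313720703125), 82.23155212402344)
white [401.9852 189.8148] 135 [[0.5257 0.2624 0.05  ]]
side cap [293.6 149.4] 15 [[0.4785 0.2601 0.138 ]]
[203 216 197]
tower [363.8884 252.0987] 233 [[ 0.5821 -0.2413  0.145 ]] ((582.3787231445312, -241.19114685058594), (43.40207290649414, 61.79235076904297), 85.6457748413086)
hedge [328.2164 213.5488] 1137 [[ 0.5373 -0.007   0.06  ]] ((540.37353515625, -5.3441009521484375), (78.07068634033203, 243.75311279296875), 82.01993560791016)
white [280.7135 172.1461] 178 [[0.4189 0.2423 0.05  ]]
cap [0.4783 0.2606 0.1382]
tw [ 0.5814 -0.2403  0.1457]
hg [0.542  0.0068 0.04  ]
0.25 [0.1538 0.6055 0.25  ] 
 [[-0.0002 -0.9692  0.2463]
 [-0.0007  0.2463  0.9692]
 [-1.      0.     -0.0007]]
```

Cap triangulates to (0.478, 0.2606, 0.138), against an expected height of 0.138. The tower top triangulates to (0.581, -0.240, 0.146), against 0.145, with its long axis at about -5°. Both measurements are consistent, so I move over the roof.

```bash
python3 -m handwheel '[{"dy":-20,"dz":-13},{"dy":-42,"dz":-27},{"dy":-42,"dz":-27},{"dy":-42,"dz":-27},{"dy":-42,"dz":-27},{"dy":-42,"dz":-27},{"dy":-42,"dz":-27},{"dy":-42,"dz":-27}]' 0; python3 -m handwheel '[{"dy":-30,"dz":-20},{"dy":-20,"dz":-10},{},{}]' 0
```

```text
validation failed for argument at $[0]...
validation failed for argument at $[0]...
```

```bash
python3 -m handwheel '[{"dx":0,"dy":-20,"dz":-13,"spin":0},{"dx":0,"dy":-42,"dz":-27,"spin":0},{"dx":0,"dy":-42,"dz":-27,"spin":0},{"dx":0,"dy":-42,"dz":-27,"spin":0},{"dx":0,"dy":-42,"dz":-27,"spin":0},{"dx":0,"dy":-42,"dz":-27,"spin":0},{"dx":0,"dy":-42,"dz":-27,"spin":0}]' 0
```

```text
time_s: 0.95
tool_pos: [0.3743, 0.3702, 0.2492]
orientation: [-0.437, 0.555, 0.438, 0.556]
wrist_force: [0.4, 0.2, 0.3]
opening: 0.0853
```

```bash
python3 -m handwheel '[{"dx":0,"dy":-36,"dz":-23,"spin":0},{"dx":0,"dy":-36,"dz":-23,"spin":0},{"dx":0,"dy":-36,"dz":-23,"spin":0},{"dx":0,"dy":-18,"dz":-10,"spin":0},{"dx":0,"dy":0,"dz":0,"spin":0},{"dx":0,"dy":0,"dz":0,"spin":0}]' 0
python3 - <<'E'
from bench import *
import cv2
s=read_state();d=get_image('wrist');cv2.imwrite('pics/w1.png',d['pixels'][:,:,::-1]);print(s['tool_pos'],s['orientation'])
E
```

```text
time_s: 1.55
tool_pos: [0.4851, 0.2538, 0.2494]
orientation: [-0.435, 0.557, 0.435, 0.559]
wrist_force: [0.4, 0.0, -0.6]
opening: 0.0854
[0.48510556 0.25380162 0.24943634] [-0.43458814  0.55655284  0.43504637  0.5586741 ]
```

View pics/w1.png

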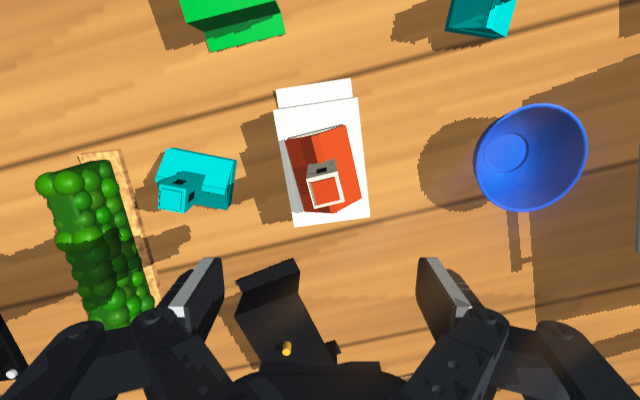

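The wrist view shows the roof at (322,170) with its cap at (325,190), the red slopes running up the image and the white plate around them. The bowl is at (530,155) and the turquoise look-alike at (195,180). Next I measure the cap and the eave edges.

```bash
python3 - <<'E'
from h import *
from bench import *
np.set_printoptions(precision=4,suppress=True)
s=read_state();d=get_image('wrist');c=cam(d,s['tool_pos'],s['orientation'])
p=d['pixels'].astype(int);r,g,b=p[...,0],p[...,1],p[...,2]
m=((r>1.6*g)&(r>1.6*b)&(r>90));m[:100]=0;m[240:]=0;m[:,:270]=0;m[:,380:]=0
k,l,st,ce=cv2.connectedComponentsWithStats(m.astype(np.uint8))
for i in range(1,k):
    if st[i,4]>100:
        q=np.argwhere(l==i)[:,::-1].astype(np.float32);z=.138 if st[i,4]<1500 else .066
        W=plane(c,q,z)[:,:2]*1000;print(st[i],ce[i],plane(c,ce[i],z),cv2.minAreaRect(W.astype(np.float32)))
# left/right eave edge by row extremes
for side in(0,1):
    pts=[]
    rows=range(150,208) if side==0 else range(132,196)
    for y in rows:
        x=np.where(m[y])[0]; pts.append((x[0] if side==0 else x[-1]+1,y+.5))
    W=plane(c,np.array(pts,float),.066)[:,:2].astype(np.float32)
    v=cv2.fitLine(W,cv2.DIST_HUBER,0,.01,.01).ravel();print('eave',side,v,np.degrees(np.arctan2(v[1],v[0]))%180)
# white plate/hull (all roof red) hull
Rm=R.from_quat(s['orientation']).as_matrix();print(Rm, 'jaw yaw',np.degrees(np.arctan2(Rm[1,2],Rm[0,2])))
cv2.imwrite('pics/w1c.png',cv2.resize(d['pixels'][70:240,260:390,::-1],None,fx=3.5,fy=3.5,interpolation=cv2.INTER_NEAREST))
E
```

```text
[ 285  125   76   89 3275] [324.1191 164.6263] [[0.4737 0.2607 0.066 ]] ((482.40447998046875, 258.9268493652344), (80.36579895019531, 57.3498649597168), 0.06997112184762955)
[311 177  29  28 563] [324.7442 190.9698] [[0.4779 0.2589 0.138 ]] ((478.06915283203125, 258.80322265625), (17.88805389404297, 17.662090301513672), 0.29059115052223206)
eave 0 [1.     0.002  0.4808 0.2306] 0.11211592
eave 1 [ 1.     -0.0003  0.4803  0.2879] 179.98506
[[ 0.0021 -0.97    0.2429]
 [ 0.0023  0.2429  0.97  ]
 [-1.     -0.0015  0.0027]] jaw yaw 75.94007244210577
```

View pics/w1c.png

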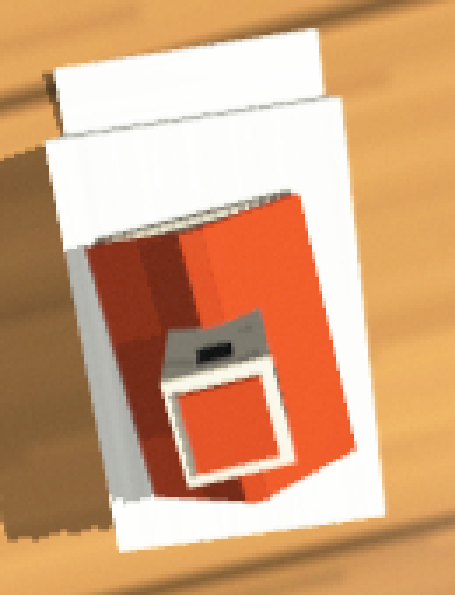

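Ridge yaw is about 0° and the roof centre is (0.478, 0.2595). The jaw yaw is 75.9° and needs to be 90°, so I spin by -0.246.

```bash
python3 -m handwheel '[{"dx":0,"dy":0,"dz":0,"spin":-0.12},{"dx":0,"dy":0,"dz":0,"spin":-0.12},{"dx":20,"dy":7,"dz":6,"spin":0},{"dx":20,"dy":0,"dz":0,"spin":0},{"dx":0,"dy":0,"dz":0,"spin":0},{"dx":0,"dy":0,"dz":0,"spin":0}]' 0
python3 -c "
from h import *
from bench import *
s=read_state();Rm=R.from_quat(s['orientation']).as_matrix();print(s['tool_pos'],Rm)"
```

```text
time_s: 2.25
tool_pos: [0.4725, 0.2674, 0.2097]
orientation: [-0.504, 0.494, 0.504, 0.497]
wrist_force: [-1.0, 0.6, 0.1]
opening: 0.0854
[0.47253625 0.26742478 0.20973775] [[ 0.00239172 -0.9998662  -0.01618208]
 [ 0.00382382 -0.01617287  0.9998619 ]
 [-0.99998983 -0.00245326  0.00378462]]
```

```bash
python3 -m handwheel '[{"dx":10,"dy":-5,"dz":-8,"spin":0.016},{"dx":20,"dy":0,"dz":0,"spin":0},{"dx":0,"dy":0,"dz":0,"spin":0},{"dx":0,"dy":0,"dz":0,"spin":0}]' 0
python3 - <<'E'
from h import *
from bench import *
s=read_state();Rm=R.from_quat(s['orientation']).as_matrix();print(s['tool_pos'],Rm)
d=get_image('wrist');cv2.imwrite('pics/w2.png',d['pixels'][:,:,::-1])
c=cam(d,s['tool_pos'],s['orientation']);print(proj(c,[[.478,.2595,.138],[.478+.036,.2595,.09],[.478-.036,.2595,.09]]))
E
```

```text
time_s: 2.65
tool_pos: [0.4796, 0.2601, 0.1812]
orientation: [-0.5, 0.497, 0.5, 0.503]
wrist_force: [0.8, 0.7, 0.3]
opening: 0.0855
[0.47956061 0.26008238 0.1812132 ] [[ 6.63811841e-03 -9.99977771e-01  6.26298085e-04]
 [ 5.70416368e-03  6.64167435e-04  9.99983511e-01]
 [-9.99961698e-01 -6.63443645e-03  5.70844570e-03]]
[[320.03805892 237.70273392]
 [319.49414289 255.25270906]
 [319.4469988  155.99615466]]
```

View pics/w2.png

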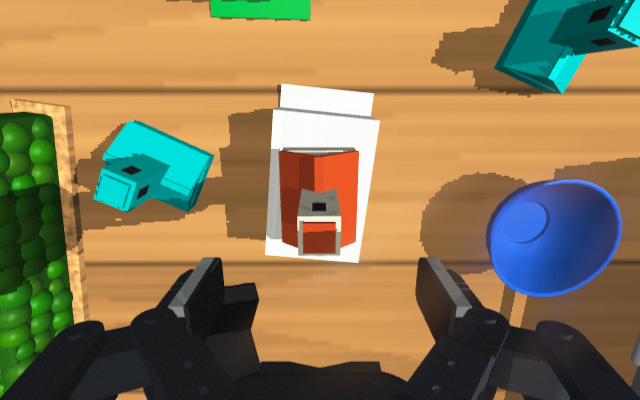

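The cap is at (320,238), exactly as predicted, and the roof is square to the jaws. I descend to the grip.

```bash
python3 -m handwheel '[{"dx":20,"dy":1.5,"dz":0,"spin":0},{"dx":20,"dy":0,"dz":0,"spin":0},{"dx":15,"dy":0,"dz":0,"spin":0},{"dx":9,"dy":0,"dz":0,"spin":0},{"dx":0,"dy":0,"dz":0,"spin":0},{"dx":0,"dy":0,"dz":0,"spin":0}]' 0
```

```text
time_s: 3.3
tool_pos: [0.4826, 0.2616, 0.1208]
orientation: [-0.501, 0.494, 0.498, 0.507]
wrist_force: [1.1, 0.7, 1.0]
opening: 0.0855
```

```bash
python3 -m handwheel '[{"dx":5,"dy":4.5,"dz":-1.5,"spin":0},{"dx":0,"dy":0,"dz":0,"spin":0},{"dx":0,"dy":0,"dz":0,"spin":0}]' 0
python3 - <<'E'
from h import *
from bench import *
s=read_state();Rm=R.from_quat(s['orientation']).as_matrix();print(s['tool_pos'],Rm)
d=get_image('wrist');cv2.imwrite('pics/w3.png',d['pixels'][:,:,::-1])
E
```

```text
time_s: 3.6
tool_pos: [0.4788, 0.2605, 0.1173]
orientation: [-0.501, 0.493, 0.498, 0.508]
wrist_force: [0.5, -0.2, -0.0]
opening: 0.0856
[0.47882279 0.26049492 0.11727202] [[ 0.01791847 -0.99983696  0.00223185]
 [ 0.01138261  0.00243606  0.99993225]
 [-0.99977466 -0.01789185  0.01142441]]
```

View pics/w3.png

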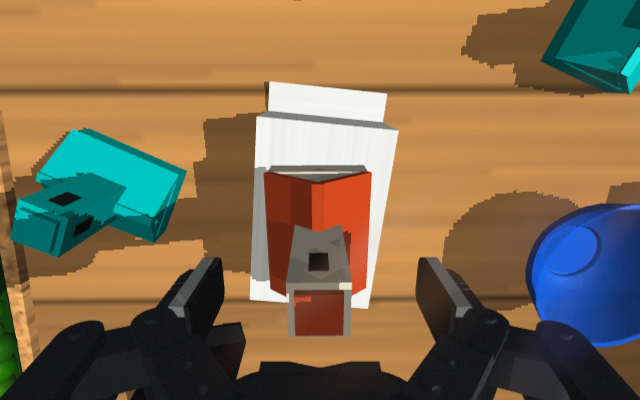

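The turret at (320,300) is centred between the pads, so I close.

```bash
python3 -m handwheel '[{"dx":3,"dy":0,"dz":-0.5,"spin":0},{"dx":0,"dy":0,"dz":0,"spin":0},{"dx":0,"dy":0,"dz":0,"spin":0},{"dx":0,"dy":0,"dz":0,"spin":0},{"dx":0,"dy":0,"dz":0,"spin":0},{"dx":0,"dy":0,"dz":0,"spin":0},{"dx":0,"dy":0,"dz":0,"spin":0},{"dx":0,"dy":0,"dz":0,"spin":0}]' 1; python3 -m handwheel '[{"dx":0,"dy":0,"dz":0,"spin":0},{"dx":0,"dy":0,"dz":0,"spin":0}]'
```

```text
time_s: 4.45
tool_pos: [0.4792, 0.2601, 0.1146]
orientation: [-0.501, 0.493, 0.498, 0.508]
wrist_force: [-0.6, 0.3, 0.9]
opening: 0.0234
time_s: 4.65
tool_pos: [0.4792, 0.2601, 0.1146]
orientation: [-0.501, 0.493, 0.498, 0.508]
wrist_force: [0.7, -0.5, 0.1]
opening: 0.0233
```

The fingers stopped at 23.4 mm, which fits the 24 mm turret. I lift.

```bash
python3 -m handwheel '[{"dx":-10,"dy":0,"dz":0,"spin":0},{"dx":-20,"dy":0,"dz":0,"spin":0},{"dx":-25,"dy":0,"dz":0,"spin":0},{"dx":-25,"dy":0,"dz":0,"spin":0},{"dx":-25,"dy":0,"dz":0,"spin":0},{"dx":-25,"dy":0,"dz":0,"spin":0},{"dx":-15,"dy":0,"dz":0,"spin":0},{"dx":0,"dy":0,"dz":0,"spin":0}]'; python3 -m handwheel '[{"dx":0,"dy":0,"dz":0,"spin":0},{"dx":0,"dy":0,"dz":0,"spin":0}]'
python3 - <<'E'
from h import *
from bench import *
s=read_state();Rm=R.from_quat(s['orientation']).as_matrix();print(s['tool_pos'],Rm)
a=[get_image(n)['pixels'] for n in('side','wrist')]
cv2.imwrite('pics/lift.png',np.vstack([cv2.resize(a[0][80:300,190:510],(436,300)),cv2.resize(a[1],(436,300))])[:,:,::-1])
E
```

```text
time_s: 5.45
tool_pos: [0.475, 0.2578, 0.2677]
orientation: [-0.501, 0.494, 0.498, 0.507]
wrist_force: [-0.2, 0.8, -1.3]
opening: 0.0235
time_s: 5.65
tool_pos: [0.4744, 0.2576, 0.2673]
orientation: [-0.501, 0.494, 0.498, 0.507]
wrist_force: [-0.3, 0.6, -0.7]
opening: 0.0239
[0.47441078 0.25759985 0.26730504] [[ 0.01596331 -0.99987016  0.00220129]
 [ 0.01074958  0.00237307  0.99993941]
 [-0.99981479 -0.01593868  0.01078607]]
```

View pics/lift.png

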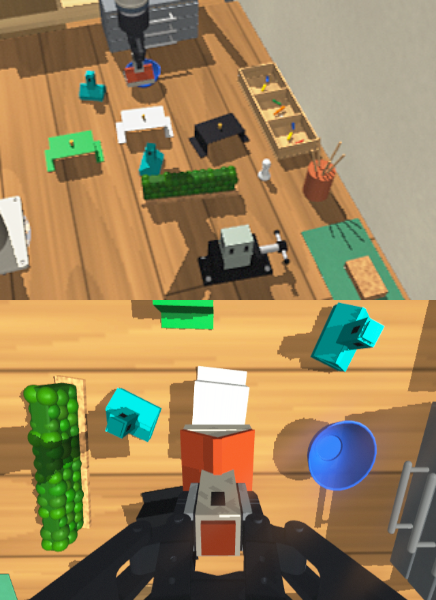

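The roof is held level, clear of the peg, with its underside at about 0.20 m. I carry it over the hedge.

```bash
python3 -m handwheel '[{"dx":0,"dy":-3,"dz":-15,"spin":0},{"dx":0,"dy":-7,"dz":-32,"spin":0},{"dx":0,"dy":-7,"dz":-32,"spin":0},{"dx":0,"dy":-7,"dz":-32,"spin":0},{"dx":0,"dy":-7,"dz":-32,"spin":0},{"dx":0,"dy":-7,"dz":-32,"spin":0},{"dx":0,"dy":-7,"dz":-32,"spin":0},{"dx":0,"dy":-7,"dz":-32,"spin":0}]'; python3 -m handwheel '[{"dx":0,"dy":-7,"dz":-32,"spin":0},{"dx":0,"dy":-7,"dz":-32,"spin":0},{"dx":0,"dy":-7,"dz":-30,"spin":0},{"dx":0,"dy":-5,"dz":-20,"spin":0},{"dx":0,"dy":-3,"dz":-10,"spin":0},{"dx":0,"dy":0,"dz":0,"spin":0},{"dx":0,"dy":0,"dz":0,"spin":0}]'
```

```text
time_s: 6.55
tool_pos: [0.5241, 0.0078, 0.2589]
orientation: [-0.5, 0.496, 0.502, 0.502]
wrist_force: [0.5, 0.8, -0.0]
opening: 0.0236
time_s: 7.25
tool_pos: [0.5501, -0.1292, 0.2528]
orientation: [-0.496, 0.5, 0.503, 0.501]
wrist_force: [0.0, -0.5, -0.6]
opening: 0.0232
```

```bash
python3 - <<'E'
from h import *
from bench import *
s=read_state();Rm=R.from_quat(s['orientation']).as_matrix();print(s['tool_pos'],Rm)
d=get_image('wrist');cv2.imwrite('pics/w4.png',d['pixels'][:,:,::-1])
E
```

```text
[ 0.55013871 -0.12921476  0.2528141 ] [[-0.00532573 -0.99998259  0.00254048]
 [ 0.00770971  0.00249938  0.99996716]
 [-0.9999561   0.00534514  0.00769627]]
```

View pics/w4.png

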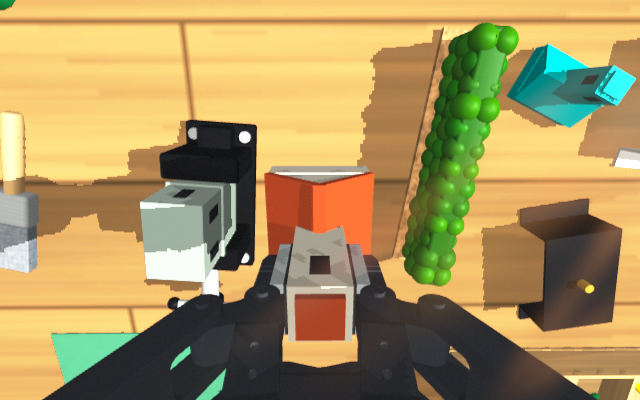

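The tower top is a quad near (141,200), (213,204), (205,283), (146,278), partly in the gripper's shadow. I get its corners precisely from a zoom.

```bash
python3 - <<'E'
import cv2
a=cv2.imread('pics/w4.png')
cv2.imwrite('pics/w4c.png',cv2.resize(a[170:300,130:280],None,fx=5,fy=4.5,interpolation=cv2.INTER_NEAREST))
E
```

```text
(no output)
```

View pics/w4c.png

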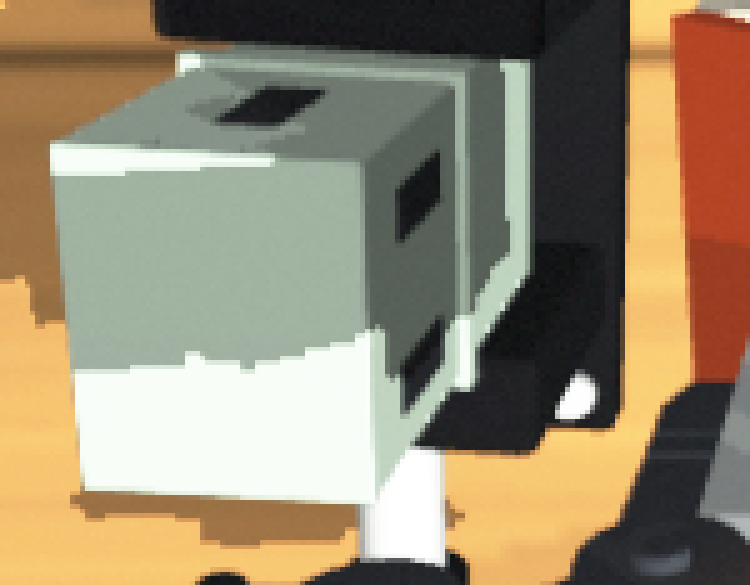

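```bash
python3 - <<'E'
from h import *
from bench import *
np.set_printoptions(precision=4,suppress=True)
s=read_state();d=get_image('wrist');c=cam(d,s['tool_pos'],s['orientation'])
q=np.array([(51,143),(362,162),(378,503),(83,489)],float)/[5,4.5]+[130,170]-.5
W=plane(c,q,.145)[:,:2];print(W,'ctr',W.mean(0));e=np.roll(W,-1,0)-W;print('len',np.linalg.norm(e,axis=1),'ang',np.degrees(np.arctan2(e[:,1],e[:,0])))
p=d['pixels'].astype(int);r,g,b=p[...,0],p[...,1],p[...,2]
m=((r>1.6*g)&(r>1.6*b)&(r>60))
k,l,st,ce=cv2.connectedComponentsWithStats(m.astype(np.uint8))
for i in range(1,k):
    if st[i,4]>300:print(st[i],ce[i],plane(c,ce[i],s['tool_pos'][2]+.0225))
u=s['tool_pos'][2]-.0646
for lo,hi,sd in((185,240,0),(185,240,1)):
    P=[]
    for y in range(lo,hi):
        x=np.where(m[y,255:385])[0]+255;P.append((x[0] if sd==0 else x[-1]+1,y+.5))
    w=plane(c,np.array(P,float),u+.016)[:,:2].astype(np.float32);v=cv2.fitLine(w,cv2.DIST_HUBER,0,.01,.01).ravel();print('eave',v)
print(s['tool_pos'],R.from_quat(s['orientation']).as_matrix())
E
```

```text
[[ 0.5475 -0.2604]
 [ 0.5509 -0.2155]
 [ 0.614  -0.2197]
 [ 0.6109 -0.2656]] ctr [ 0.5808 -0.2403]
len [0.045  0.0633 0.046  0.0637] ang [ 85.5969  -3.7851 -93.8588 175.3047]
[ 264  172  111   93 6651] [319.2801 208.3506] [[ 0.5083 -0.1303  0.2754]]
[ 295  294   51   46 2281] [319.9364 316.4757] [[ 0.5494 -0.1301  0.2754]]
eave [ 0.9999  0.0108  0.5318 -0.159 ]
eave [ 1.      0.0033  0.5412 -0.1002]
[ 0.5502 -0.129   0.2529] [[-0.0052 -1.      0.002 ]
 [ 0.0076  0.0019  1.    ]
 [-1.      0.0052  0.0076]]
```

The tower centre is confirmed at (0.5808, -0.2403), with sides of 63.5 by 45.5 mm and yaw of about -4.4°. Roof yaw is about 0.3°. The TCP target is about (0.583, -0.2395) with a yaw change of about -4.7°.

```bash
python3 -m handwheel '[{"dx":0,"dy":-4,"dz":-15,"spin":0.04},{"dx":0,"dy":-8,"dz":-25,"spin":0.04},{"dx":0,"dy":-8,"dz":-25,"spin":0},{"dx":0,"dy":-7,"dz":-22,"spin":0},{"dx":0,"dy":-4,"dz":-14,"spin":0},{"dx":0,"dy":0,"dz":0,"spin":0},{"dx":0,"dy":0,"dz":0,"spin":0},{"dx":0,"dy":0,"dz":0,"spin":0}]'
python3 -c "
from h import *
from bench import *
s=read_state();Rm=R.from_quat(s['orientation']).as_matrix();print(s['tool_pos'],Rm,np.degrees(np.arctan2(Rm[1,2],Rm[0,2])))"
```

```text
time_s: 8.15
tool_pos: [0.5767, -0.2319, 0.2526]
orientation: [-0.475, 0.52, 0.481, 0.521]
wrist_force: [-0.1, 1.3, -1.6]
opening: 0.0232
[ 0.57667389 -0.23186634  0.25260146] [[-0.00461631 -0.99638943  0.08477501]
 [ 0.00769277  0.08473802  0.99637357]
 [-0.99995975  0.00525173  0.00727382]] 85.13678371491109
```

```bash
python3 -m handwheel '[{"dx":0,"dy":-7,"dz":-7,"spin":0},{"dx":7,"dy":0,"dz":0,"spin":0},{"dx":8,"dy":0,"dz":0,"spin":0},{"dx":0,"dy":0,"dz":0,"spin":0},{"dx":0,"dy":0,"dz":0,"spin":0}]'
python3 - <<'E'
from h import *
from bench import *
s=read_state();Rm=R.from_quat(s['orientation']).as_matrix();print(s['tool_pos'],Rm[:,0],np.degrees(np.arctan2(Rm[1,2],Rm[0,2])))
a=[get_image(n)['pixels'] for n in('side','scene','wrist')]
cv2.imwrite('pics/n1.png',np.vstack([np.hstack([cv2.resize(a[0][210:300,310:430],(400,300),interpolation=0),cv2.resize(a[1][190:310,190:350],(400,300),interpolation=0)]),cv2.resize(a[2],(480,300)) @np.eye(3) if 0 else np.hstack([cv2.resize(a[2],(480,300)),np.zeros((300,320,3),np.uint8)])])[:,:,::-1])
E
```

```text
time_s: 8.65
tool_pos: [0.5832, -0.2373, 0.2359]
orientation: [-0.475, 0.52, 0.483, 0.521]
wrist_force: [0.1, -0.0, -0.4]
opening: 0.0235
[ 0.58324017 -0.23732631  0.23589491] [-0.00561519  0.00846639 -0.99994839] 85.2790676672449
```

View pics/n1.png

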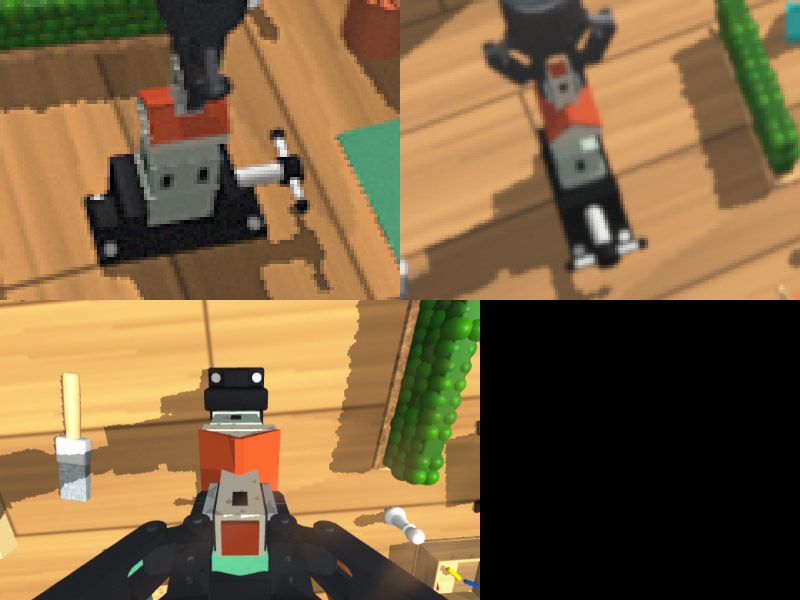

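Aligned in all views, with about 26 mm of clearance. I lower by about 14 mm with a 2 mm trim.

```bash
python3 -m handwheel '[{"dx":5,"dy":0,"dz":-2,"spin":0},{"dx":5,"dy":0,"dz":0,"spin":0},{"dx":3,"dy":0,"dz":0,"spin":0},{"dx":0,"dy":0,"dz":0,"spin":0},{"dx":0,"dy":0,"dz":0,"spin":0},{"dx":0,"dy":0,"dz":0,"spin":0}]'
python3 - <<'E'
from h import *
from bench import *
np.set_printoptions(precision=4,suppress=True)
s=read_state();Rm=R.from_quat(s['orientation']).as_matrix();print(s['tool_pos'],Rm[:,0],np.degrees(np.arctan2(Rm[1,2],Rm[0,2])),abs(s['joint_vel']).max())
D={n:get_image(n) for n in('side','scene','wrist')};a=D['side']['pixels'];b=D['scene']['pixels']
c=cam(D['wrist'],s['tool_pos'],s['orientation'])
cs,cc=cam(D['side']),cam(D['scene'])
# predicted roof underside corners if centred, yaw -4.4, z .1565
y=np.radians(-4.4);M=np.array([[np.cos(y),-np.sin(y)],[np.sin(y),np.cos(y)]])
cor=np.array([[.036,.027],[-.036,.027],[-.036,-.027],[.036,-.027]])@M.T+[.5808,-.2403]
def draw(im,cm,x0,y0,f):
    o=cv2.resize(im[y0:y0+80,x0:x0+100],None,fx=f,fy=f,interpolation=0).copy()
    for z,col in((.157,(255,255,0)),(.173,(255,0,255))):
        q=((proj(cm,np.c_[cor,np.full(4,z)])-[x0,y0]+.5)*f)
        for t in q: cv2.circle(o,tuple(int(v) for v in t),2,col,-1)
    return o
cv2.imwrite('pics/n2.png',np.hstack([draw(a,cs,320,210,4),draw(b,cc,215,205,4)])[:,:,::-1])
p=D['wrist']['pixels'].astype(int);r,g,bb=p[...,0],p[...,1],p[...,2]
m=((r>1.6*g)&(r>1.6*bb)&(r>60));k,l,st,ce=cv2.connectedComponentsWithStats(m.astype(np.uint8))
for i in range(1,k):
    if st[i,4]>1000:print(st[i],ce[i],plane(c,ce[i],s['tool_pos'][2]+.0225))
# second view pair: cap triangulated from scene and side
G=[]
for n,cm in(('scene',cc),('side',cs)):
    e=proj(cm,[[.5815,-.24,.245]])[0];print(n,'expect cap',e)
    p=D[n]['pixels'].astype(int);m=(p[...,0]>1.6*p[...,1])&(p[...,0]>1.6*p[...,2])&(p[...,0]>60)
    k,l,st,ce=cv2.connectedComponentsWithStats(m.astype(np.uint8))
    for i in range(1,k):
        if np.hypot(*(ce[i]-e))<30:print(st[i],ce[i])
E
```

```text
time_s: 9.4
tool_pos: [0.5831, -0.2397, 0.2224]
orientation: [-0.476, 0.52, 0.482, 0.521]
wrist_force: [0.5, 0.6, -1.5]
opening: 0.0234
[ 0.5831 -0.2397  0.2224] [-0.0046  0.0079 -1.    ] 85.25830686291259 0.0026752688679790473
[ 264  173  110   82 6589] [318.5436 208.081 ] [[ 0.5413 -0.238   0.2449]]
[ 295  294   51   46 2280] [319.9671 316.5162] [[ 0.5824 -0.2409  0.2449]]
scene expect cap [252.0503 220.5637]
[250 218   6   6  27] [252.5926 220.4444]
[244 226  26  24 271] [256.8081 238.0074]
side expect cap [366.1984 232.6706]
[351 239  28  17 276] [364.2029 247.9493]
```

View pics/n2.png

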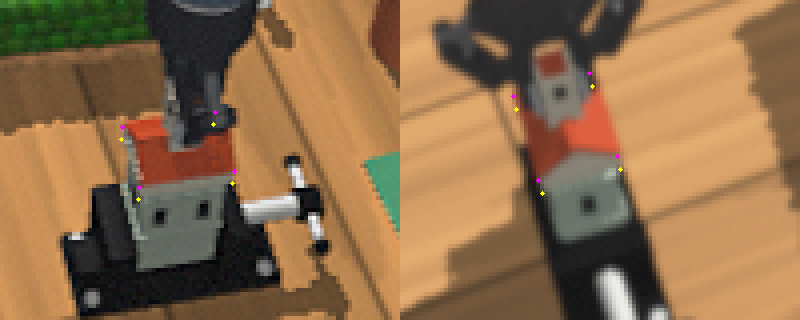

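The predicted roof corners (eave top in magenta, underside in yellow) fall on the seen roof corners to about 1 px in both views. The clearance is about 13 mm, the cap sits at (0.582, -0.241), and the arm is at rest. I hand in.

```bash
python3 -c "
from bench import *
s=read_state();print(s['time_s'],s['tool_pos'],s['opening']);print(finish_job())"
```

```text
9.55 [ 0.58321297 -0.23972733  0.22259372] 0.02370875597145569
the job is handed in; nothing more can be done
None
```

The roof is held still in the gripper above the tower, and the job is handed in at 9.55 s of the 43 s allowed. I gripped it by its turret on the aluminium stand, lifted it off the peg and carried it over the hedge. Its underside was at about 0.19–0.20 m there; the hedge top is at most 0.085 m.

Last checks before handing in:
- **Height:** the underside is about 13 mm above the tower top. I worked this out from the measured tool height, so it is a little over the 1 cm you asked for but within the 3–20 mm limit.
- **Centring:** the cap is within about 2 mm of the measured tower centre (0.581, -0.240). The roof corners I predicted fell within about a pixel (roughly 2–3 mm) of the ones seen in both fixed cameras.
- **Ridge direction:** it is within about 1° of the tower's long side.
- **Tilt:** about 0.02 rad, picked up during the moves because the rows cannot correct tilt.
- **Grip and contact:** the fingers are closed at 23.5 mm on the 24 mm turret, and the joints were at rest. The wrist force stayed within about 2 N in every reading, so there was no sign of touching the tower or clamp.

No check failed. I did not measure the hedge, pawn, bowl, jar and brush again at the end. The carry path passed well above the hedge.

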